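# Trim the bench meter with the tuning tool

## Task

Take the plastic tuning tool out of its block, seat its blade gently but fully home in the slot of the sunken trimmer screw nearest the meter's dial, and turn that screw until the needle points at the stubby set hand on the rim of the dial. Then stand the tool back in its block, upright and fully down, and let go. Never push hard on the meter, leave the other trimmer as it is, and do not disturb the bottle, beaker and vial.

Things in the scene. Friction and masses are not known exactly. Their poses are not given: they have to be found in the camera images.
- tool: Plastic tuning tool, 108 mm long, 40 g, upright in the block. Origin at the blade's end, z up the tool. White blade 11 mm wide along x, 3 mm thick along y, 5 mm long, in the plane of the handle's broad side; white round shaft, 11 mm thick with a tapered nose, up to z = 48 mm; black collar 24 mm across, z = 48 to 52 mm; then the handle.
- tool_tip (a point): Middle of the end of the tool's blade (the tool's origin); axes as the tool's.
- tool_grip (a point): Middle of the tool's black flat-sided handle, 82 mm above the blade's end; axes as the tool's. The handle is 20 mm along x and 12 mm along y, from 52 to 108 mm above the blade's end: pinch it across its 12 mm.
- holder: Wooden tool block, 56 x 56 x 58 mm high, fixed to the bench; origin at the centre of its underside, z up. One round hole, 14 mm across with a 2 mm chamfer, 52 mm deep, in the middle of its top. The tool's collar rests on the top, so the blade's end then stands 10 mm above the bench.
- meter: Grey bench meter, 170 (x) x 250 (y) x 70 mm high, fixed; origin at the centre of its underside, x from its front to its back, z up. On its flat top: a white dial in a black frame on the +y half (rising 8 mm above the top), and two round wells, 12.6 mm across with a 3.5 mm chamfer, on the -y half, each with a slotted trimmer screw inside.
- well (a point): Mouth centre (70 mm above the bench) of the well nearest the dial, at (-10, -35) mm in the meter's frame; axes as the meter's. The brass screw in it, top 10.5 mm below the mouth, is sprung: it yields down by up to 2.5 mm, from about 2 N, 0.7 N more per mm, then is hard. A slot 4.6 mm wide and 4.5 mm deep crosses it, its direction not measured: it can lie any way round.
- other_well (a point): Centre of the mouth of the other well, 53 mm from the first and farther from the dial, at (-10, -88) mm in the meter's frame; axes as the meter's. Not to be used.
- other_trim (a joint): Turn of the trimmer in that other well, rad; 0 at the start.
- needle (a joint): Angle of the needle (thin, black, 62 mm long), rad: 0 along the meter's +x, growing clockwise seen from above; starts at about -0.6 to -0.35, stops at 0.95. Geared 1 to 1 to the trimmer, same sense; turning takes 0.03 N m, blade play is 0.15 rad each way. A blade on top of the screw drags little; once along the slot, the screw jumps up round it and the push falls away.
- needle_tip (a point): Tip of the needle, 62 mm from its pivot; its x axis points along the needle.
- set_hand (a joint): Angle of the set hand (stubby, black, pointed inward, on the rim of the dial), same zero, sense and pivot as the needle, rad; between about 0.15 and 0.55. It shows where the needle must be brought.
- set_tip (a point): Inner point of the set hand, 62 mm from the pivot; its x axis points away from the pivot.
- bottle: White plastic bottle, 72 mm across, 160 mm high, red cap; origin at the centre of its underside. Bystander.
- beaker: Glass beaker, 66 mm across, 85 mm high; origin at the centre of its underside. Bystander.
- vial: Small amber jar, 40 mm across, 70 mm high; origin at the centre of its underside. Bystander.
There are look-alikes about, which are no part of the job. Leave any red look-alike of the tool alone.

How it is judged:
By the outcome, as a careful person would: the job done as asked, in the order asked, and still so for the second after the job is handed in, with the robot touching nothing.
It also fails if it takes over 67 s, if anything falls off the work surface, if the arm or the gripper's body presses on something with over 40 N, if the wrist force passes 120 N, or if a joint passes its speed limit or range.

## Robot

A 6-joint arm with a two-finger parallel gripper is mounted at the origin on the work surface. World frame = base frame: x ahead of the robot, y to its left, z up, the work surface at z = 0. Lengths are in m, angles in rad, forces in N, time in s.
With the tool pointing down it reaches from about 0.35 to 0.775 m from the base axis. Payload 5.5 kg.
Tool frame: the origin (TCP) lies at the very end of the fingers, on their centre line; the grasp point (between the pads) lies env.hold_point_z behind it (env.hold_point_z is the distance from the TCP to the grasp point, in m); z points along the fingers, y is the line along which they close (so a half turn about z gives the same grasp; the last joint's range is limited). The gripper opens to 85 mm and grips with 20 to 120 N. Pads are 22 mm wide; open, the fingers measure 114 mm over their backs; the gripper's body (76 mm by 85 mm) begins 54 mm behind the grasp point. The pads swing forward as they close: fully open they stand 13 mm farther back than shut.
Start: joints at [-1.428, 0.313, 0.046, 1.304, 0, 1.431], TCP at [0.16, -0.552, 0.231] pointing down, gripper open.
Joint ranges: [-2.76, 2.76], [-0.86, 1.69], [-1.03, 1.26], [-2.2, 2.34], [-1.47, 1.5], [-3.14, 3.14]. Speed limits (rad/s): [2.57, 2.57, 3.14, 3.14, 3.14, 3.14].

## Interface

Orientations are given as a unit quaternion [w, x, y, z].
In Python, from workcell import env gives the robot as it stands.
- The arm moves only by the tool carry_out, never from a script. Its argument "steps" is a list of rows, each a list of 3 entries, a list of its own where there are three numbers: the turn, a rotation vector about the tool's x, y, z in degrees, then the shift along the tool's x, y, z in cm, then the closure in counts, from 0 (fully open) to 255 (shut). A call has exactly 8 rows; each row is the pose to reach, as a shift and turn from the pose commanded when the call began, along the tool's axes at that moment; what a row does not reach only later rows make up. A row lasts 1/8 s, in which the tool goes at most 62.5 mm and 10.7 degrees, less where a joint would pass 70% of its speed; a pose out of reach is approached as far as the arm can. A call with a gripper value outside its range is refused whole. The fingers move at their own pace and stop on an object; "force" is the grip in N (left out, the last holds). Time passes only in rows, so rows that repeat a pose let the fingers close, or fill a call up. It gives the time, the measured TCP pose, the force, the opening and the grip force at its end, in the units of the state.
- env.get_state(): the state, without advancing time (a new reading comes with each control period).
- env.read_camera(name): name is "side" or "top" or "wrist"; returns (picture, depth): 420x560x3 uint8, red, green, blue; 420x560 float32, m along the optical axis (not along the pixel's ray), 0 where there is no reading.
- env.get_calibration(name): a dict with "fx", "fy", "cx", "cy" (pixels), "origin" and "orientation" of the camera in the world. Camera axes: x right, y up, looking along -z (the intrinsics and any distortion apply to the point x, -y, -z); pixel columns grow to the right and rows downward; lengths in m; the calibration is good to about 2 mm. The wrist camera is an equidistant fisheye: a pixel r from the principal point sees the ray r / f radians off the axis. A picture is of the moment at which its call begins: read the wrist's pose just before it. get_calibration takes no time and is no camera call; for the wrist camera it gives the pose at the moment of the call.
- env.hand_in(): hands the job in; it is judged then, once.
The state is a dict: "clock": time; "joint_pos": joint angles; "qvel": joint speeds; "tau": joint torques, N m; "tcp_pos": TCP position; "orientation": TCP orientation; "wrist_force": force on the tool from outside, world axes, zero at the start; "ft_torque": the same for the moment, N m; "finger_gap": finger opening in m; "grip_force": force on a finger pad.
Only numpy, scipy, OpenCV 4.12 (cv2) and the standard library are available. Lean on these libraries where they do the work, as an engineer would, in place of code of your own. Each camera call takes 0.05 s, during which the arm holds its last target. There are 200 camera calls.

## Working session

There is one attempt and no reset: what is moved stays moved. The work goes in short steps, Python scripts to look and compute and a tool call to move; the robot and the scene stay as the last step left them, time stands still between calls to the robot, and variables do not carry over. Pictures are saved under pics/ and viewed, at most 11 in all, crops included, and the job is handed in when it is done.

Besides the shell and the picture viewer there is one more tool, called after "Call:" as name(argument=value, ...), one argument or row to a line, values as JSON. carry_out: Moves the arm, as the interface text tells. Its arguments: {"type":"object","properties":{"steps":{"type":"array","items":{"type":"array"}},"force":{"type":"number"}},"required":["steps"]}

```bash
ls; mkdir -p pics
cat > h.py <<'E'
import numpy as np, cv2
from scipy.spatial.transform import Rotation as R
from workcell import env
def rot(q): return R.from_quat([q[1],q[2],q[3],q[0]])
def cast(name,u,v,z,cal=None):
    c=cal or env.get_calibration(name)
    a=(u-c['cx'])/c['fx']; b=(v-c['cy'])/c['fy']
    if name=='wrist':
        r=np.hypot(a,b); s=np.sin(r)/r if r>1e-9 else 1
        d=np.array([a*s,-b*s,-np.cos(r)])
    else: d=np.array([a,-b,-1.])
    d=rot(c['orientation']).apply(d); o=np.array(c['origin'])
    return o+d*(z-o[2])/d[2]
def save(name,img,s=1): cv2.imwrite('pics/'+name,cv2.resize(img[:,:,::-1],None,fx=s,fy=s,interpolation=cv2.INTER_CUBIC))
E
python3 - <<'E'
from h import *
for n in ['top','side']:
    p,d=env.read_camera(n); np.savez(n+'0.npz',p=p,d=d); save(n+'0.png',p,1.4 if n=='top' else 1)
    print(env.get_calibration(n))
print(env.get_calibration('wrist'),env.hold_point_z,env.get_state())
E
```

```text
pics
{'fx': 395.6884694554175, 'fy': 395.6884694554175, 'cx': 279.4762517961695, 'cy': 210.9830007589254, 'origin': array([0.45599382, 0.02578495, 1.02945652]), 'orientation': array([-0.70232703, -0.06663501,  0.04866715,  0.70705589])}
{'fx': 382.3115282232114, 'fy': 382.3115282232114, 'cx': 278.0839211672009, 'cy': 216.64088567153155, 'origin': array([0.24304061, 0.55786958, 0.74343789]), 'orientation': array([-0.28026277, -0.10667076,  0.36690777,  0.88059799])}
{'fx': 325.19226210127806, 'fy': 325.19226210127806, 'cx': 277.41224764986816, 'cy': 215.57650107884277, 'origin': array([ 0.24190867, -0.52766418,  0.37434533]), 'orientation': array([ 0.78862808, -0.13273701,  0.10084484, -0.59184201])} 0.0187 {'clock': 0.1, 'joint_pos': array([-1.42759164e+00,  3.13943845e-01,  4.50844692e-02,  1.30357545e+00,
        2.31599712e-05,  1.43117193e+00]), 'qvel': array([ 0.00036786, -0.00054991,  0.0032118 ,  0.00017528,  0.00131767,
        0.00196029]), 'tau': array([ 2.13937994e-03, -4.81724811e+01,  2.99243689e+01,  1.27204121e-02,
       -2.53325807e-04,  8.49697784e-06]), 'tcp_pos': array([ 0.16038678, -0.55171257,  0.23048415]), 'orientation': array([-8.19269672e-04,  9.90017285e-01,  1.40943622e-01,  1.01133872e-05]), 'wrist_force': array([-0.2786586 ,  0.1370223 ,  0.60415264]), 'ft_torque': array([ 0.03937693,  0.03298   , -0.00763205]), 'grip_force': 0.0, 'finger_gap': 0.08501020656078177}
```

View pics/top0.png

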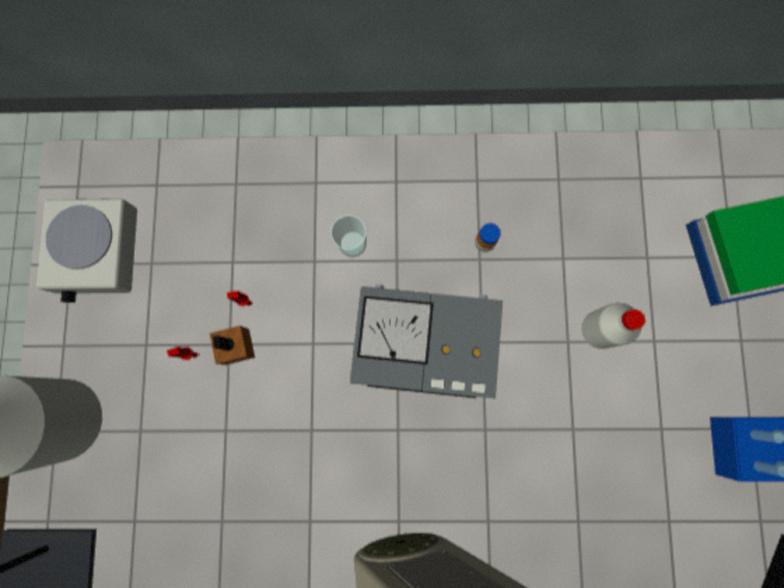

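View pics/side0.png

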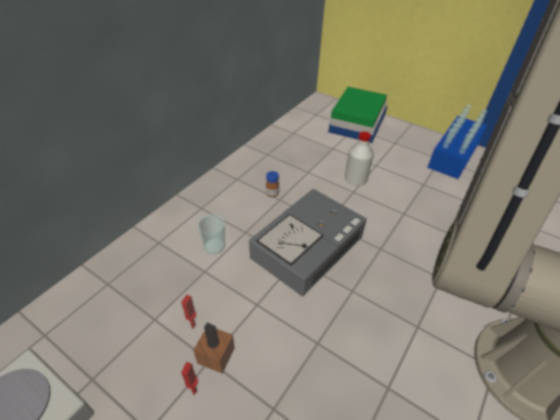

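The top view shows the wooden block with the black-handled tool at (232,345)/1.4, and two red look-alikes lying beside it at (240,298) and (182,352), which stay untouched. The meter is at (427,343), with its dial on the left and two brass screws at (446,350) and (477,352). The one at (446,350) is nearest the dial, so it's the one to use.

Run:
```python
from h import *
p=np.load('top0.npz')['p']; d=np.load('top0.npz')['d']
cal=env.get_calibration('top')
a=cv2.resize(p[215:275,110:190],None,fx=5,fy=5,interpolation=cv2.INTER_CUBIC)
b=cv2.resize(p[200:290,245:365],None,fx=6.6,fy=6.6,interpolation=cv2.INTER_CUBIC)[:594]
c=np.zeros((600,800,3),np.uint8); 
m=cv2.resize(p[200:290,245:365],None,fx=4,fy=4,interpolation=cv2.INTER_CUBIC)
c[:300,:400]=a; s=np.load('side0.npz')['p']
c[:300,400:800]=cv2.resize(s[310:370,180:260],None,fx=5,fy=5,interpolation=cv2.INTER_CUBIC)
c[300:600,:400]=cv2.resize(p[200:290,245:365],(400,300),interpolation=cv2.INTER_CUBIC)
c[300:600,400:]=cv2.resize(s[190:290,245:378],(400,300),interpolation=cv2.INTER_CUBIC)
save('crop1.png',c)
hsv=cv2.cvtColor(p,cv2.COLOR_RGB2HSV)
# wood top at 0.058
w=((hsv[...,0]<18)&(hsv[...,1]>110)&(hsv[...,2]>60)).astype(np.uint8); w[:,:145]=0; w[:, 190:]=0; w[:225]=0; w[270:]=0
ys,xs=np.nonzero(w); print('wood',xs.min(),xs.max(),ys.min(),ys.max())
blk=(p.max(2)<50).astype(np.uint8); blk[:,:145]=0; blk[:,190:]=0; blk[:230]=0; blk[265:]=0
ys,xs=np.nonzero(blk); print('blk',list(zip(xs,ys))[::6],len(xs))
print('tool top guess',cast('top',xs.min()+3,ys[xs<xs.min()+6].mean(),.118,cal))
# meter body
br=((hsv[...,0]>10)&(hsv[...,0]<30)&(hsv[...,1]>120)&(hsv[...,2]>90)).astype(np.uint8); br[:200]=0;br[290:]=0;br[:,:300]=0;br[:,:300]=0
n,l,st,ce=cv2.connectedComponentsWithStats(br)
for i in range(1,n):
    if st[i,4]>8 and ce[i][0]<360: print('brass',ce[i],st[i,4],cast('top',*ce[i],.0595,cal))
g=((d>0)&(abs(d-np.median(d[245:255,315:325]))<.012)).astype(np.uint8); print(np.median(d[245:255,315:325]))
cnt=max(cv2.findContours(g[195:295,240:370],0,2)[0],key=cv2.contourArea)
r=cv2.minAreaRect(cnt); print(r); 
bx=cv2.boxPoints(r)+[240,195]
B=np.array([cast('top',*q,.07,cal) for q in bx]); print(B, B.mean(0))
```

```text
wood 150 176 233 259
blk [(np.int64(173), np.int64(235)), (np.int64(176), np.int64(236)), (np.int64(175), np.int64(238)), (np.int64(155), np.int64(240)), (np.int64(152), np.int64(241)), (np.int64(158), np.int64(241)), (np.int64(177), np.int64(241)), (np.int64(157), np.int64(242)), (np.int64(163), np.int64(242)), (np.int64(178), np.int64(242)), (np.int64(158), np.int64(243)), (np.int64(164), np.int64(243)), (np.int64(153), np.int64(244)), (np.int64(159), np.int64(244)), (np.int64(165), np.int64(244)), (np.int64(153), np.int64(245)), (np.int64(159), np.int64(245)), (np.int64(165), np.int64(245)), (np.int64(153), np.int64(246)), (np.int64(159), np.int64(246)), (np.int64(165), np.int64(246)), (np.int64(153), np.int64(247)), (np.int64(159), np.int64(247)), (np.int64(165), np.int64(247)), (np.int64(155), np.int64(248)), (np.int64(161), np.int64(248)), (np.int64(177), np.int64(248)), (np.int64(162), np.int64(249)), (np.int64(179), np.int64(249)), (np.int64(177), np.int64(251)), (np.int64(179), np.int64(252)), (np.int64(177), np.int64(254))] 189
tool top guess [0.53091735 0.33821735 0.118     ]
brass [318.09090909 249.09090909] 22 [ 0.52079888 -0.04367298  0.0595    ]
brass [340.08695652 251.43478261] 23 [ 0.51476854 -0.09698617  0.0595    ]
0.9551754
((64.23103332519531, 49.72759246826172), (104.38816833496094, 71.3360824584961), 4.763641834259033)
[[ 0.45691423  0.12311148  0.07      ]
 [ 0.63002408  0.10981238  0.07      ]
 [ 0.60614644 -0.14490704  0.07      ]
 [ 0.43546537 -0.12456251  0.07      ]] [ 0.53213753 -0.00913642  0.07      ]
```

View pics/crop1.png

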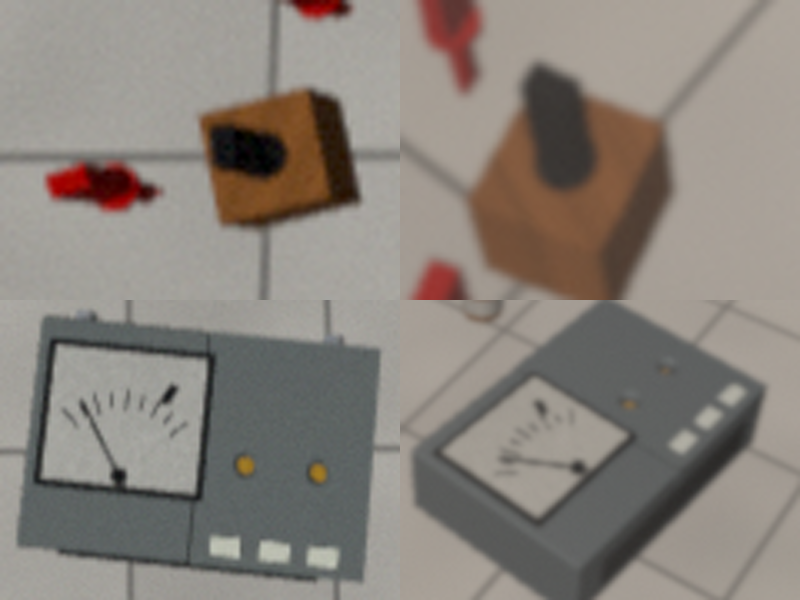

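The crops confirm it. The black handle stands in the block, with its broad side roughly along world x. The red ones are decoys. The needle is left of the set hand, so the turn is clockwise. Moving to hover over the tool.

Call:
carry_out(
  steps=[
    [[0, 0, -10], [3.7, -4.6, -2], 0],
    [[0, 0, -20], [7.5, -9.2, -4], 0],
    [[0, 0, -30], [11.2, -13.8, -5], 0],
    [[0, 0, -40], [15, -18.5, -5], 0],
    [[0, 0, -50], [18.7, -23.1, -5], 0],
    [[0, 0, -60], [22.5, -27.7, -5], 0],
    [[0, 0, -70], [26.2, -32.3, -5], 0],
    [[0, 0, -80], [30, -37, -5], 0],
  ],
)

```text
clock: 1.1
tcp_pos: [0.3455, -0.1114, 0.2812]
orientation: [0.0, 0.666, 0.746, 0.0]
wrist_force: [1.9, -1.3, -0.4]
finger_gap: 0.0855
grip_force: 0.0
```

```bash
cat >> h.py <<'E'
def go(pos,yaw=None):
    "world target TCP pos / tool-x yaw (deg) -> turn about tool z and shift in tool axes (cm), relative to measured pose"
    s=env.get_state(); q=rot(s['orientation']); x=q.apply([1,0,0]); y0=np.degrees(np.arctan2(x[1],x[0]))
    sh=q.inv().apply(np.array(pos)-s['tcp_pos'])*100
    t=None if yaw is None else -((yaw-y0+180)%360-180)
    print('turn z',t,'shift',sh.round(2),'tcp',s['tcp_pos'].round(4),'yaw',y0.round(2),'zax',q.apply([0,0,1]).round(4),'j6',s['joint_pos'][5].round(3),'t',s['clock'])
E
python3 - <<'E'
from h import *
print(cast('top',162.4,246.2,.062),cast('top',154.6,244.6,.118))
go([.52,.33,.29],180)
c=env.get_calibration('wrist'); s=env.get_state(); q=rot(s['orientation'])
print(q.inv().apply(c['origin']-s['tcp_pos']), q.inv().apply(rot(c['orientation']).apply([0,0,-1])))
E
```

```text
[0.53015391 0.3387947  0.062     ] [0.52969234 0.33909627 0.118     ]
turn z -83.51137770585547 shift [41.89 22.33 -0.88] tcp [ 0.3455 -0.1114  0.2812] yaw 96.49 zax [ 4.e-04 -3.e-04 -1.e+00] j6 0.923 t 1.1
[ 8.55133249e-02  1.64666937e-06 -1.43820157e-01] [-3.28565079e-01 -1.31697747e-04  9.44481324e-01]
```

Call:
carry_out(
  steps=[
    [[0, 0, -10.5], [5.3, 2.9, 0], 0],
    [[0, 0, -21], [10.7, 5.8, 0], 0],
    [[0, 0, -31.5], [16, 8.8, 0], 0],
    [[0, 0, -42], [21.3, 11.7, 0], 0],
    [[0, 0, -52.5], [26.7, 14.6, 2], 0],
    [[0, 0, -63], [32, 17.5, 4], 0],
    [[0, 0, -73.5], [37.4, 20.5, 6], 0],
    [[0, 0, -83.5], [42.7, 23.4, 8], 0],
  ],
)

```text
clock: 2.1
tcp_pos: [0.5297, 0.3326, 0.2022]
orientation: [-0.0, -0.0, 1.0, -0.0]
wrist_force: [1.2, 0.1, 1.8]
finger_gap: 0.0856
grip_force: 0.0
```

Run:
```python
from h import *
go([.53,.339,.2],180)
cal=env.get_calibration('wrist')
p,d=env.read_camera('wrist'); np.savez('w1.npz',p=p,d=d,cal=np.array(cal,dtype=object)); save('w1.png',p,1.4)
```

```text
turn z 0.05001924181249251 shift [-0.03  0.64  0.22] tcp [0.5297 0.3326 0.2022] yaw -179.95 zax [-3.e-04 -4.e-04 -1.e+00] j6 0.432 t 2.1
```

View pics/w1.png

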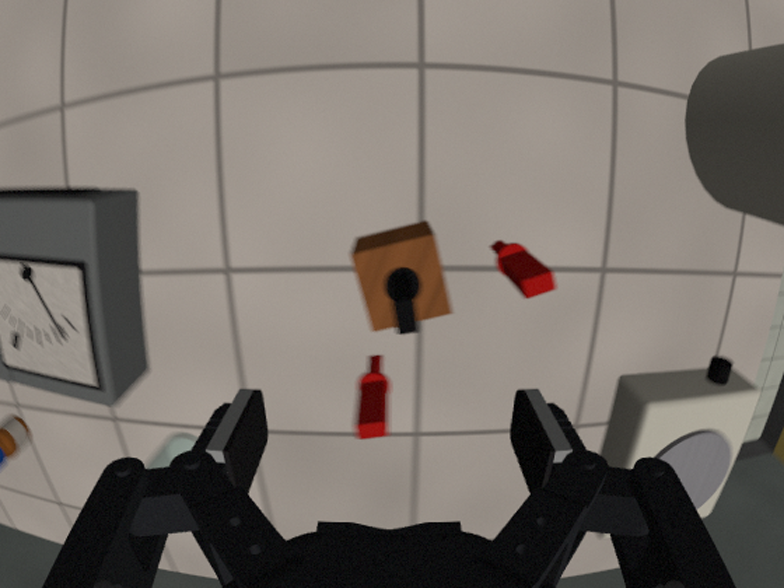

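The wrist view shows the block with the collar at (402,285) and the handle's top end at (407,328). Its thin side lies across the finger line, and the red decoys are clear of it. Refining position and yaw.

Run:
```python
from h import *
z=np.load('w1.npz',allow_pickle=True); p=z['p']; cal=z['cal'].item(); d=z['d']
m=(p.max(2)<48).astype(np.uint8); m[:186]=0;m[245:]=0;m[:,:265]=0;m[:,310:]=0
n,l,st,ce=cv2.connectedComponentsWithStats(m); i=1+st[1:,4].argmax(); print(st[i])
for r in range(st[i,1],st[i,1]+st[i,3]):
    xs=np.nonzero(l[r]==i)[0]; print(r,xs.min(),xs.max(),p[r,xs].max(1).mean().round(), d[r,xs].mean().round(3),end=' | ')
save('w1c.png',p[180:250,255:325],8)
for u,v,h in [(287,203.5,.062),(290.5,235,.118),(284.5,237,.118),(297,236,.118)]: print(cast('wrist',u,v,h,cal))
```

```text
[276 191  23  47 712]
191 286 289 44.0 0.292 | 192 283 292 25.0 0.292 | 193 282 294 21.0 0.27 | 194 281 295 18.0 0.291 | 195 280 296 15.0 0.289 | 196 279 296 14.0 0.287 | 197 278 297 13.0 0.285 | 198 277 297 14.0 0.283 | 199 278 298 13.0 0.282 | 200 277 298 12.0 0.28 | 201 277 298 12.0 0.279 | 202 277 298 11.0 0.277 | 203 277 298 11.0 0.276 | 204 277 298 12.0 0.261 | 205 277 298 12.0 0.271 | 206 276 298 14.0 0.27 | 207 277 298 13.0 0.268 | 208 277 297 11.0 0.264 | 209 277 297 13.0 0.263 | 210 278 296 11.0 0.258 | 211 278 296 12.0 0.254 | 212 279 295 14.0 0.249 | 213 280 294 13.0 0.245 | 214 281 293 14.0 0.24 | 215 282 293 17.0 0.24 | 216 282 294 21.0 0.245 | 217 282 294 21.0 0.246 | 218 282 294 21.0 0.241 | 219 283 294 19.0 0.241 | 220 283 294 19.0 0.241 | 221 283 294 18.0 0.241 | 222 283 294 20.0 0.241 | 223 283 295 20.0 0.247 | 224 283 295 22.0 0.247 | 225 284 295 20.0 0.243 | 226 284 295 20.0 0.243 | 227 284 295 19.0 0.243 | 228 284 295 20.0 0.243 | 229 284 295 19.0 0.244 | 230 285 296 20.0 0.255 | 231 285 296 20.0 0.255 | 232 285 296 20.0 0.245 | 233 285 296 20.0 0.245 | 234 285 296 20.0 0.245 | 235 286 296 19.0 0.245 | 236 286 295 21.0 0.246 | 237 286 290 24.0 0.246 | [0.53178394 0.34199086 0.062     ]
[0.53961653 0.34319161 0.118     ]
[0.54126553 0.33864657 0.118     ]
[0.54044677 0.34815845 0.118     ]
```

View pics/w1c.png

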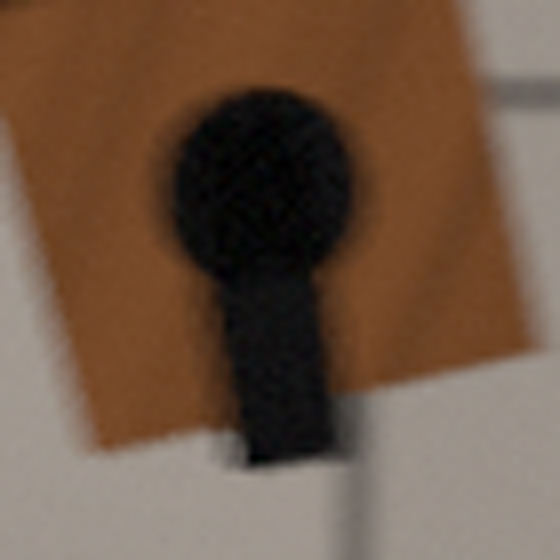

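Run:
```python
from h import *
z=np.load('w1.npz',allow_pickle=True); cal=z['cal'].item()
a=cast('wrist',287.8,215.3,.118,cal); b=cast('wrist',291,237,.118,cal); print(a,b,np.linalg.norm(b-a),np.degrees(np.arctan2(*(b-a)[1::-1])),(a+b)/2)
l=[cast('wrist',282.,217,.118,cal),cast('wrist',286,235,.118,cal)]; r=[cast('wrist',294.5,217,.118,cal),cast('wrist',297,235,.118,cal)]
for q in (l,r): e=q[1]-q[0]; print(np.degrees(np.arctan2(e[1],e[0])))
print(np.linalg.norm(l[0]-r[0]))
m=(a+b)/2; c=cast('wrist',287.5,203.5,.062,cal); print(c); m=(m+c)/2; print(m)
go([m[0],m[1],.073],180+8)
```

```text
[0.52378038 0.34094762 0.118     ] [0.54126765 0.34359888 0.118     ] 0.017687105962596848 8.621006238376411 [0.53252401 0.34227325 0.118     ]
12.164583873370752
8.563464094841706
0.009307497410098873
[0.53178309 0.34244801 0.062     ]
[0.53215355 0.34236063 0.09      ]
turn z -7.41907525288002 shift [-0.2   0.4  12.38] tcp [0.5307 0.3382 0.1968] yaw -179.42 zax [-0.0039  0.0016 -1.    ] j6 0.428 t 2.15
```

Call:
carry_out(
  steps=[
    [[0, 0, -3], [-0.2, 0.4, 1.5], 0],
    [[0, 0, -6], [-0.2, 0.4, 4], 0],
    [[0, 0, -9], [-0.2, 0.4, 7], 0],
    [[0, 0, -9], [-0.2, 0.4, 9], 0],
    [[0, 0, -9], [-0.2, 0.4, 10], 0],
    [[0, 0, -9], [-0.2, 0.4, 10], 0],
    [[0, 0, -9], [-0.2, 0.4, 10], 0],
    [[0, 0, -9], [-0.2, 0.4, 10], 0],
  ],
)

```text
clock: 3.15
tcp_pos: [0.5321, 0.335, 0.1045]
orientation: [0.001, -0.076, 0.997, 0.0]
wrist_force: [0.1, 0.4, -0.2]
finger_gap: 0.0855
grip_force: 0.0
```

Run:
```python
from h import *
go([.5322,.3423,.073],189.3)
```

```text
turn z -0.6007111139517747 shift [-0.12  0.72  3.15] tcp [0.5321 0.335  0.1045] yaw -171.3 zax [ 1.8e-03  7.0e-04 -1.0e+00] j6 0.283 t 3.15
```

Call:
carry_out(
  steps=[
    [[0, 0, -0.6], [-0.1, 0.7, 1.5], 0],
    [[0, 0, -0.6], [-0.1, 0.7, 3.2], 0],
    [[0, 0, -0.6], [-0.1, 0.7, 3.2], 0],
    [[0, 0, -0.6], [-0.1, 0.7, 3.2], 255],
    [[0, 0, -0.6], [-0.1, 0.7, 3.2], 255],
    [[0, 0, -0.6], [-0.1, 0.7, 3.2], 255],
    [[0, 0, -0.6], [-0.1, 0.7, 3.2], 255],
    [[0, 0, -0.6], [-0.1, 0.7, 3.2], 255],
  ],
  force=40,
)

```text
clock: 4.15
tcp_pos: [0.5316, 0.3415, 0.0717]
orientation: [0.0, -0.081, 0.997, -0.0]
wrist_force: [0.6, -2.3, 2.2]
finger_gap: 0.0117
grip_force: 41.8
```

Run:
```python
from h import *
go([.5322,.3423,.073],189.3); s=env.get_state(); print(s['wrist_force'],s['ft_torque'],s['finger_gap'],s['grip_force'])
```

```text
turn z -0.01405097890608431 shift [-0.07  0.07 -0.13] tcp [0.5316 0.3415 0.0717] yaw -170.71 zax [ 7.e-04 -6.e-04 -1.e+00] j6 0.282 t 4.15
[ 0.59417664 -2.27387305  2.21533364] [-2.99197354e-01  2.88248201e-02  1.72123748e-04] 0.0116550928468219 41.75483465194702
```

Call:
carry_out(
  steps=[
    [[0, 0, 0], [0, 0, -1.5], 255],
    [[0, 0, 0], [0, 0, -5], 255],
    [[0, 0, 0], [0, 0, -9], 255],
    [[0, 0, 0], [0, -2, -11], 255],
    [[0, 0, 0], [-0.2, -8, -11], 255],
    [[0, 0, 0], [-0.4, -14, -11], 255],
    [[0, 0, 0], [-0.6, -20, -11], 255],
    [[0, 0, 0], [-0.8, -26, -11], 255],
  ],
)

```text
clock: 5.15
tcp_pos: [0.5808, 0.0837, 0.1814]
orientation: [-0.0, -0.081, 0.997, -0.0]
wrist_force: [1.1, -0.3, -0.4]
finger_gap: 0.0114
grip_force: 41.5
```

Call:
carry_out(
  steps=[
    [[0, 0, 0], [-0.2, -5, 0.5], 255],
    [[0, 0, 0], [-0.4, -9, 1], 255],
    [[0, 0, 0], [-0.4, -11, 1.5], 255],
    [[0, 0, 0], [-0.4, -11.9, 2], 255],
    [[0, 0, 0], [-0.4, -11.9, 2], 255],
    [[0, 0, 0], [-0.4, -11.9, 2], 255],
    [[0, 0, 0], [-0.4, -11.9, 2], 255],
    [[0, 0, 0], [-0.4, -11.9, 2], 255],
  ],
)

```text
clock: 6.15
tcp_pos: [0.6045, -0.0295, 0.1616]
orientation: [0.0, -0.082, 0.997, -0.0]
wrist_force: [0.5, 1.1, 0.1]
finger_gap: 0.0116
grip_force: 41.5
```

Run:
```python
from h import *
go([.605,-.03,.16],189.3)
cal=env.get_calibration('wrist')
p,d=env.read_camera('wrist'); np.savez('w2.npz',p=p,d=d,cal=np.array(cal,dtype=object))
c=np.zeros((590,800,3),np.uint8)
a=cv2.resize(p,(400,300)); c[:300,:400]=a
hsv=cv2.cvtColor(p,cv2.COLOR_RGB2HSV)
br=((hsv[...,0]>10)&(hsv[...,0]<30)&(hsv[...,1]>120)&(hsv[...,2]>70)).astype(np.uint8)
n,l,st,ce=cv2.connectedComponentsWithStats(br)
for i in range(1,n):
    if st[i,4]>15: print('brass',ce[i],st[i],cast('wrist',*ce[i],.0595,cal))
save('w2.png',p,1.4)
```

```text
turn z 0.07571095587331911 shift [-0.04 -0.06  0.16] tcp [ 0.6045 -0.0295  0.1616] yaw -170.62 zax [ 4.e-04 -1.e-04 -1.e+00] j6 -0.345 t 6.15
brass [207.3575419   87.77653631] [200  80  15  16 179] [ 0.51364703 -0.09701436  0.0595    ]
brass [276.33039648 105.14537445] [268  97  17  17 227] [ 0.51966111 -0.04364231  0.0595    ]
brass [179.23684211 276.18421053] [166 273  23  12  38] [ 0.67628772 -0.10622472  0.0595    ]
brass [168.99817185 296.7952468 ] [148 285  37  32 547] [ 0.70122501 -0.11583242  0.0595    ]
```

View pics/w2.png

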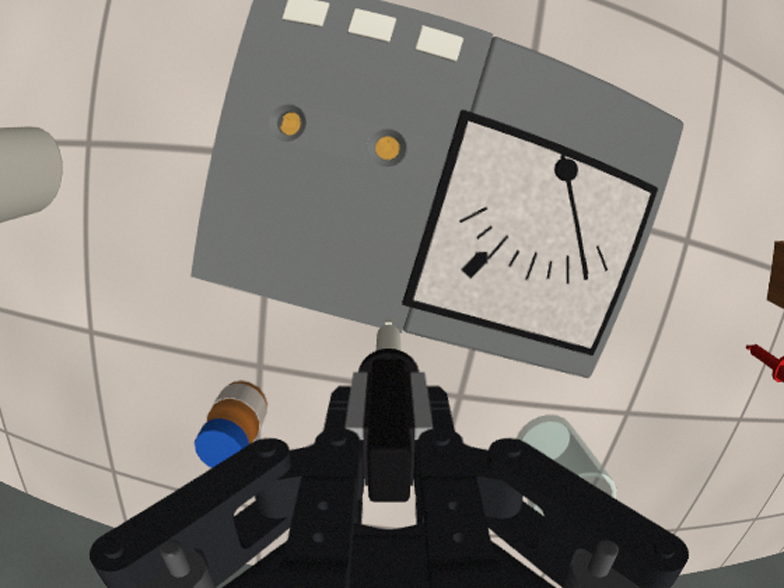

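The wrist view shows both screws. The right one is (387,148), nearest the dial. The needle's pivot is at (566,169) with its tip at about (586,278), and the set hand is at (475,264). The blade shows at (388,325). Next: slot direction and dial angles.

Run:
```python
from h import *
z=np.load('w2.npz',allow_pickle=True); p=z['p']; cal=z['cal'].item()
a=cv2.resize(p[85:127,255:297],(400,400),interpolation=cv2.INTER_CUBIC)
a=cv2.convertScaleAbs(a,alpha=1.3)
b=cv2.resize(p[100:210,320:430],(400,400),interpolation=cv2.INTER_CUBIC)
save('w2c.png',np.hstack([a,b]))
g=cv2.cvtColor(p,cv2.COLOR_RGB2GRAY); print(g[96:115,267:287])
```

```text
[[107 106 104  99  99  97  93  87  84  85  82  75  71  72  71  69  70  65
   65  73]
 [107 107 105 102  97  93  98  98 111 117 115 106  90  71  67  67  68  66
   64  64]
 [111 106 107 102 101 119 131 141 151 147 148 147 131 114  89  62  62  62
   62  63]
 [110 110 107 103 130 149 153 152 152 147 149 146 146 144 129  90  58  60
   61  62]
 [111 110  98 131 150 153 154 150 152 148 132 145 146 147 145 134  99  59
   60  62]
 [116 106 120 139 150 153 152 150 151 149 130 146 148 147 146 145 131  84
   61  61]
 [116 110 138 141 149 150 149 150 150 151 151 149 146 147 146 148 148 126
   59  60]
 [113 126 143 148 147 150 150 151 149 152 152 151 148 148 145 144 147 134
   92  62]
 [113 129 145 147 146 149 150 151 151 151 151 152 147 141 147 146 148 132
   89  66]
 [110 137 147 145 145 147 147 149 151 153 152 152 149 138 147 146 146 135
   97  69]
 [109 137 148 146 147 146 146 152 151 152 152 151 150 147 145 147 147 137
   99  65]
 [112 137 145 147 146 146 146 151 153 151 149 149 147 148 147 146 148 130
   79  69]
 [117 122 143 146 148 147 147 148 149 149 147 146 146 146 147 148 147 128
   66  69]
 [119 104 137 148 146 146 145 148 148 146 147 145 145 148 151 147 143 115
   69  68]
 [116 117 120 141 146 148 146 148 146 145 146 146 150 150 147 146 133  85
   71  70]
 [114 115 107 123 143 146 148 146 148 146 148 148 148 148 144 131  75  71
   70  71]
 [114 114 113 107 123 134 141 146 149 147 146 149 146 136 130  99  72  73
   72  71]
 [111 113 111 108 108 100 115 132 128 134 128 136 122  88  72  74  74  74
   71  72]
 [113 109 110 109 107 103  97 100  93 105 102 102  78  81  78  78  72  70
   73  82]]
```

View pics/w2c.png

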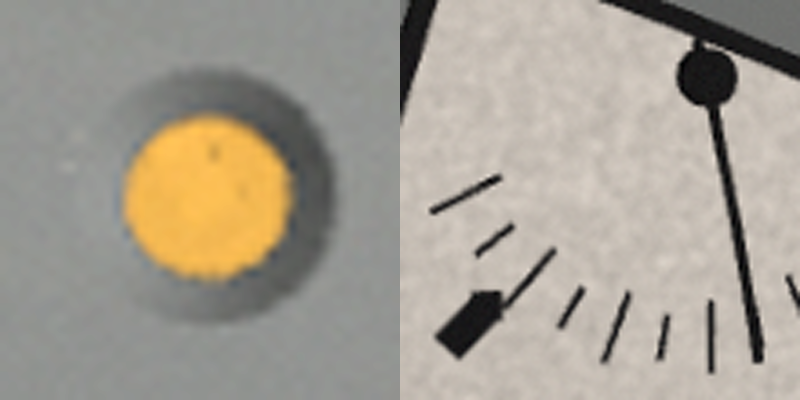

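The slot isn't visible in the bright brass, so I'll find it by feel, turning clockwise under light pressure. The crop shows the needle tip at about (758,360) and the set hand's inner point at about (500,295). Now for the dial angles and the tip offset.

```bash
cat >> h.py <<'E'
def force(n=8):
    f=[]
    for _ in range(n): env.read_camera('side'); s=env.get_state(); f.append(np.r_[s['wrist_force'],s['ft_torque'][2]])
    f=np.array(f); print('F',f.mean(0).round(3),'sd',f.std(0).round(2),'tcp',s['tcp_pos'].round(4),'j6',s['joint_pos'][5].round(3),'t',s['clock'])
E
python3 - <<'E'
from h import *
z=np.load('w2.npz',allow_pickle=True); p=z['p']; cal=z['cal'].item()
k=110/400
f=lambda x,y:cast('wrist',320+(x-400)*k-.5,100+y*k-.5,.076,cal)
yaw=np.radians(-4.8)
pv=f(707,78); 
for n,q in [('needle',f(758,360)),('set inner',f(503,293)),('set body outer',f(448,345))]:
    e=q-pv; print(n,q,np.linalg.norm(e[:2]),'angle cw from meter x',-(np.arctan2(e[1],e[0])-yaw))
g=cv2.cvtColor(p,cv2.COLOR_RGB2GRAY); print(g[224:246,268:288:1])
for v in (229.,230,231,): print(cast('wrist',277,v,.0999,cal)) 
force()
go([0,0,0])
E
```

```text
needle [0.56755516 0.07661425 0.076     ] 0.06167908355895596 angle cw from meter x -0.5350789546019912
set inner [0.56382099 0.01682802 0.076     ] 0.06133148922300363 angle cw from meter x 0.4821463321821472
set body outer [0.57644012 0.00793738 0.076     ] 0.0767538873836293 angle cw from meter x 0.4917647688645459
[[112 112 111 112 112 111 113 113 111 111 111 113 110 111 113 112 112 112
  114 111]
 [112 111 111 111 111 112 112 112 112 112 111 113 112 111 112 112 112 112
  112 112]
 [112 111 113 110 112 112 112 112 111 111 112 111 112 111 114 112 113 110
  112 113]
 [111 113 111 113 114 111 112 110 111 108 110 110 111 112 109 114 113 110
  112 114]
 [110 112 114 112 112 112 109 108 105 106 107 109 113 113 113 111 110 111
  113 110]
 [112 112 110 112 111 110 110 107 105 107 107 108 113 111 113 111 111 113
  109 110]
 [114 112 110 110 113 112 115 164 185 186 187 178 112 112 111 111 110 112
  110 112]
 [111 112 112 112 112 113 122 190 214 190 191 208 112 111 110 112 111 111
  112 112]
 [111 110 112 112 109 105 104 110 114 111 116 121 114 114 112 112 111 112
  112 110]
 [163 128 128 1
[... 732 characters left out ...]
47 157
  183 183]
 [179  80  88  91  96  99 102 100 104 105 109 111 117 121 130 140 147 155
  178 184]
 [179  84  91  92  96  99 101 104 103 105 108 111 116 122 130 138 147 155
  177 184]
 [178  82  88  92  96 100 103 103 104 106 108 113 118 122 130 138 146 153
  178 184]
 [182  84  90  94  96 100 100 103 103 106 107 111 118 124 130 139 146 153
  172 184]]
[ 0.60081411 -0.02971275  0.0999    ]
[ 0.60153622 -0.0295938   0.0999    ]
[ 0.60226009 -0.02947456  0.0999    ]
F [-0.16  -0.09  -0.375  0.012] sd [0.46 0.46 0.84 0.03] tcp [ 0.6044 -0.0303  0.1614] j6 -0.345 t 6.6
turn z None shift [59.16 12.76 16.13] tcp [ 0.6044 -0.0303  0.1614] yaw -170.7 zax [ 0.e+00 -1.e-04 -1.e+00] j6 -0.345 t 6.6
```

Call:
carry_out(
  steps=[
    [[0, 0, -10], [1.2, 0.4, 0], 255],
    [[0, 0, -20], [2.4, 0.9, 0], 255],
    [[0, 0, -30], [3.6, 1.3, 0], 255],
    [[0, 0, -40], [4.8, 1.8, 0.2], 255],
    [[0, 0, -50], [6, 2.2, 0.4], 255],
    [[0, 0, -60], [7.1, 2.6, 0.6], 255],
    [[0, 0, -60], [7.1, 2.6, 0.6], 255],
    [[0, 0, -60], [7.1, 2.6, 0.6], 255],
  ],
)

```text
clock: 7.6
tcp_pos: [0.5307, -0.0163, 0.1556]
orientation: [0.0, -0.567, 0.823, -0.0]
wrist_force: [-0.0, -0.6, -0.5]
finger_gap: 0.0117
grip_force: 41.4
```

Run:
```python
from h import *
env.read_camera('side');env.read_camera('side')
go([.53,-.0155,.155],249.3)
cal=env.get_calibration('wrist')
p,d=env.read_camera('wrist'); np.savez('w3.npz',p=p,d=d,cal=np.array(cal,dtype=object))
hsv=cv2.cvtColor(p,cv2.COLOR_RGB2HSV)
br=((hsv[...,0]>10)&(hsv[...,0]<30)&(hsv[...,1]>120)&(hsv[...,2]>70)).astype(np.uint8)
n,l,st,ce=cv2.connectedComponentsWithStats(br)
for i in range(1,n):
    if st[i,4]>15: print('brass',ce[i],st[i],cast('wrist',*ce[i],.0595,cal))
save('w3.png',cv2.resize(p[150:260,200:350],None,fx=5.3,fy=5.3,interpolation=cv2.INTER_CUBIC))
```

```text
turn z -0.10685230005719859 shift [-0.04  0.1   0.06] tcp [ 0.5308 -0.0163  0.1556] yaw -110.81 zax [ 8.e-04 -2.e-04 -1.e+00] j6 -1.389 t 7.7
brass [259.45814978 111.70044053] [251 104  18  17 227] [ 0.5140946  -0.09625426  0.0595    ]
brass [ 80.         166.32608696] [ 73 154  11  28  46] [ 0.67146945 -0.11804227  0.0595    ]
brass [ 57.51092437 174.28907563] [ 40 157  29  40 595] [ 0.69878698 -0.12243985  0.0595    ]
brass [278.00552486 180.87292818] [270 174  17  15 181] [ 0.51998475 -0.04278899  0.0595    ]
brass [557.84210526 416.84210526] [556 414   4   6  19] [0.14450068 0.60114783 0.0595    ]
```

View pics/w3.png

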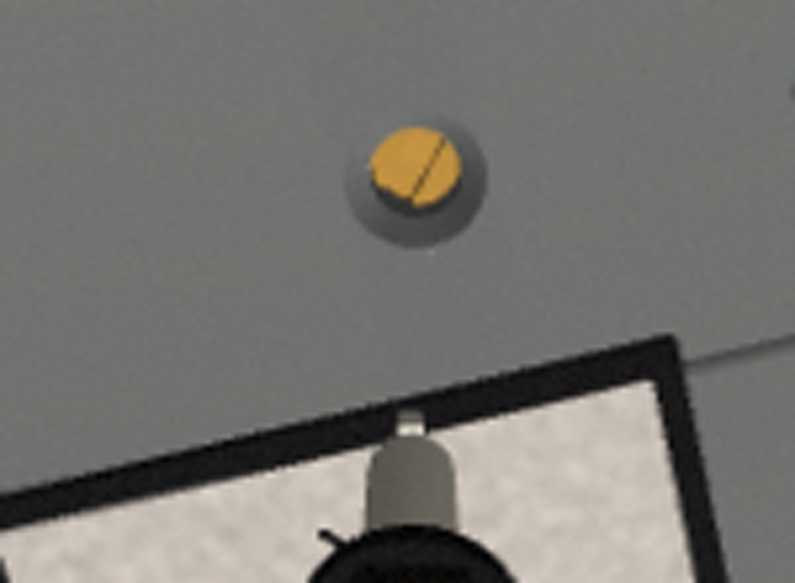

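The crop shows the blade's end at (410,410), the well's chamfer ring centred at about (416,180), and a slot wall line from (447,138) to (412,198). So the slot's direction can be measured.

Run:
```python
from h import *
z=np.load('w3.npz',allow_pickle=True); p=z['p']; cal=z['cal'].item()
f=lambda x,y,h:cast('wrist',200+x/5.3-.5,150+y/5.3-.5,h,cal)
w=f(416,180,.070); print('well',w)
a,b=f(447,138,.0595),f(412,198,.0595); e=a-b
print('slot line',a,b,np.linalg.norm(e),'yaw',np.degrees(np.arctan2(e[1],e[0])))
g=cv2.cvtColor(p,cv2.COLOR_RGB2GRAY); print(g[222:234,270:286])
s=env.get_state(); q=rot(s['orientation']); tx=q.apply([1,0,0])
for r in (408,410): 
    t=f(410,r,s['tcp_pos'][2]-.0617)-.0055*tx; print('tip',t,'tip-TCP in tool axes mm',(q.inv().apply(t-s['tcp_pos'])*1000).round(1),'well-tip tool mm',(q.inv().apply(w-t)*1000).round(1))
```

```text
well [ 0.51982511 -0.0432785   0.07      ]
slot line [ 0.51441221 -0.04509765  0.0595    ] [ 0.52218931 -0.03862606  0.0595    ] 0.01011754097453799 yaw -140.23502813824706
[[112 112 113 113 113 112 112 113 113 112 112 112 113 114 109  87]
 [112 113 112 111 111 111 112 113 111 110 110  84  67  63  32  22]
 [113 113 112 112 112 112 110  86  64  47  33  28  17  17  13  13]
 [112 113 110  65  65  45  31  23  20  14  15  20  23  15  25  21]
 [ 66  43  31  20  26  21  21  20  22  24  24  23  24  24  21  24]
 [ 23  10  16  22  25  45  59  57  55  38  23  25  25  23  24  23]
 [ 23  24  25  21  27  76  94  93  92  74  25  25  24  20  23  25]
 [ 25  21  28  22  30  78  96  96  95  90  26  26  25  26  23  26]
 [ 26  25  25  23  46 140 183 182 184 177  27  26  23  40  56  97]
 [ 22  24  19  21  56 173 216 186 191 209  60 118 135 162 186 185]
 [ 26  26  28  53  60  96 103 100 102 109 122 166 189 191 190 190]
 [ 39  51  57  85  87  89  91  91  91  94  97 108 152 190 193 191]]
tip [ 0.53109762 -0.01580582  0.0937441 ] tip-TCP in tool axes mm [-0.6 -0.2 61.7] well-tip tool mm [29.7  0.8 23.7]
tip [ 0.53119521 -0.0155494   0.0937441 ] tip-TCP in tool axes mm [-0.8 -0.2 61.7] well-tip tool mm [30.   0.8 23.7]
```

Tip and well now agree between views (tip offset under 1 mm), and the slot yaw is about −140°. Moving over the well, aligned.

Call:
carry_out(
  steps=[
    [[0, 0, 10], [1, 0, 0], 255],
    [[0, 0, 20], [2, 0.1, 0], 255],
    [[0, 0, 29.4], [2.98, 0.1, 0], 255],
    [[0, 0, 29.4], [2.98, 0.1, 0.6], 255],
    [[0, 0, 29.4], [2.98, 0.1, 1.2], 255],
    [[0, 0, 29.4], [2.98, 0.1, 1.8], 255],
    [[0, 0, 29.4], [2.98, 0.1, 1.8], 255],
    [[0, 0, 29.4], [2.98, 0.1, 1.8], 255],
  ],
)

```text
clock: 8.75
tcp_pos: [0.5187, -0.0435, 0.1373]
orientation: [-0.0, -0.342, 0.94, 0.0]
wrist_force: [-0.3, 0.3, -1.1]
finger_gap: 0.0115
grip_force: 41.4
```

Run:
```python
from h import *
force(6)
go([.5193,-.0438,.1217],-140.2)
```

```text
F [ 0.152  0.132 -0.28   0.007] sd [0.48 0.7  0.25 0.02] tcp [ 0.5188 -0.0437  0.1376] j6 -0.935 t 9.05
turn z 0.10568630122403988 shift [-0.03 -0.04  1.59] tcp [ 0.5188 -0.0437  0.1376] yaw -140.09 zax [ 4.e-04 -2.e-04 -1.e+00] j6 -0.935 t 9.05
```

Call:
carry_out(
  steps=[
    [[0, 0, 0], [0, 0, 0.2], 255],
    [[0, 0, 0], [0, 0, 0.4], 255],
    [[0, 0, 0], [0, 0, 0.6], 255],
    [[0, 0, 0], [0, 0, 0.9], 255],
    [[0, 0, 0], [0, 0, 1.2], 255],
    [[0, 0, 0], [0, 0, 1.4], 255],
    [[0, 0, 0], [0, 0, 1.6], 255],
    [[0, 0, 0], [0, 0, 1.6], 255],
  ],
)

```text
clock: 10.05
tcp_pos: [0.5188, -0.0437, 0.1213]
orientation: [0.0, -0.341, 0.94, -0.0]
wrist_force: [0.6, -0.3, -1.3]
finger_gap: 0.0117
grip_force: 41.3
```

Run:
```python
from h import *
force(6)
go([.5193,-.0438,.1167],-140.2)
```

```text
F [ 1.179 -0.268 -1.313 -0.008] sd [0.61 0.24 0.44 0.02] tcp [ 0.5188 -0.0437  0.1214] j6 -0.935 t 10.35
turn z 0.10130178824428526 shift [-0.03 -0.04  0.47] tcp [ 0.5188 -0.0437  0.1214] yaw -140.1 zax [ 3.e-04 -2.e-04 -1.e+00] j6 -0.935 t 10.35
```

Call:
carry_out(
  steps=[
    [[0, 0, 0], [-0.03, -0.03, 0], 255],
    [[0, 0, 0], [-0.03, -0.03, 0.05], 255],
    [[0, 0, 0], [-0.03, -0.03, 0.1], 255],
    [[0, 0, 0], [-0.03, -0.03, 0.15], 255],
    [[0, 0, 0], [-0.03, -0.03, 0.2], 255],
    [[0, 0, 0], [-0.03, -0.03, 0.2], 255],
    [[0, 0, 0], [-0.03, -0.03, 0.2], 255],
    [[0, 0, 0], [-0.03, -0.03, 0.2], 255],
  ],
)

```text
clock: 11.35
tcp_pos: [0.519, -0.0437, 0.1193]
orientation: [-0.0, -0.341, 0.94, -0.0]
wrist_force: [-0.4, 0.1, -1.3]
finger_gap: 0.0114
grip_force: 41.4
```

Run:
```python
from h import *
force(6)
go([.5193,-.0438,.1167],-140.2)
```

```text
F [ 0.208 -0.174 -0.737 -0.001] sd [0.35 0.3  0.5  0.01] tcp [ 0.5191 -0.0436  0.1194] j6 -0.934 t 11.65
turn z 0.10357359194560445 shift [-0.01 -0.03  0.27] tcp [ 0.5191 -0.0436  0.1194] yaw -140.1 zax [-1.e-04 -1.e-04 -1.e+00] j6 -0.934 t 11.65
```

Call:
carry_out(
  steps=[
    [[0, 0, 0], [0, 0, 0.04], 255],
    [[0, 0, 0], [0, 0, 0.08], 255],
    [[0, 0, 0], [0, 0, 0.12], 255],
    [[0, 0, 0], [0, 0, 0.16], 255],
    [[0, 0, 0], [0, 0, 0.2], 255],
    [[0, 0, 0], [0, 0, 0.22], 255],
    [[0, 0, 0], [0, 0, 0.22], 255],
    [[0, 0, 0], [0, 0, 0.22], 255],
  ],
)

```text
clock: 12.65
tcp_pos: [0.5191, -0.0437, 0.1171]
orientation: [-0.0, -0.341, 0.94, -0.0]
wrist_force: [-0.8, 0.1, -0.1]
finger_gap: 0.0113
grip_force: 41.4
```

Run:
```python
from h import *
force(6)
go([.5193,-.0438,.1167],-140.2)
```

```text
F [ 0.082 -0.092 -0.625 -0.002] sd [0.21 0.59 0.44 0.02] tcp [ 0.5191 -0.0437  0.1172] j6 -0.934 t 12.95
turn z 0.10114027946426063 shift [-0.01 -0.02  0.05] tcp [ 0.5191 -0.0437  0.1172] yaw -140.1 zax [-0.e+00 -1.e-04 -1.e+00] j6 -0.934 t 12.95
```

Call:
carry_out(
  steps=[
    [[0, 0, 0], [0, 0, 0.03], 255],
    [[0, 0, 0], [0, 0, 0.06], 255],
    [[0, 0, 0], [0, 0, 0.09], 255],
    [[0, 0, 0], [0, 0, 0.1], 255],
    [[0, 0, 0], [0, 0, 0.1], 255],
    [[0, 0, 0], [0, 0, 0.1], 255],
    [[0, 0, 0], [0, 0, 0.1], 255],
    [[0, 0, 0], [0, 0, 0.1], 255],
  ],
)

```text
clock: 13.95
tcp_pos: [0.5191, -0.0437, 0.1162]
orientation: [0.0, -0.341, 0.94, -0.0]
wrist_force: [-0.2, -0.1, 1.5]
finger_gap: 0.0117
grip_force: 41.7
```

Run:
```python
from h import *
force(6)
go([.5193,-.0438,.1167],-140.2)
```

```text
F [-0.267  0.116  1.466 -0.009] sd [0.43 0.34 0.43 0.03] tcp [ 0.5191 -0.0437  0.1162] j6 -0.935 t 14.25
turn z 0.1027754719400491 shift [-0.01 -0.02 -0.05] tcp [ 0.5191 -0.0437  0.1162] yaw -140.1 zax [ 1.e-04 -1.e-04 -1.e+00] j6 -0.935 t 14.25
```

Force rose by about 2 N at the nominal depth, so the blade is fully home. Now turning clockwise.

Call:
carry_out(
  steps=[
    [[0, 0, 7], [0, 0, 0], 255],
    [[0, 0, 14], [0, 0.01, 0], 255],
    [[0, 0, 21], [0, 0.01, 0], 255],
    [[0, 0, 28], [0, 0.02, 0], 255],
    [[0, 0, 36], [-0.01, 0.02, 0], 255],
    [[0, 0, 44], [-0.01, 0.03, 0], 255],
    [[0, 0, 52], [-0.01, 0.03, 0], 255],
    [[0, 0, 52], [-0.01, 0.03, 0], 255],
  ],
)

```text
clock: 15.25
tcp_pos: [0.5194, -0.0439, 0.1164]
orientation: [0.0, 0.105, 0.994, -0.0]
wrist_force: [0.6, -1.1, 2.7]
finger_gap: 0.0116
grip_force: 41.7
```

```bash
cat >> h.py <<'E'
def dial(name,cam='wrist'):
    cal=env.get_calibration(cam); p,d=env.read_camera(cam)
    np.savez(name+'.npz',p=p,d=d,cal=np.array(cal,dtype=object))
    # warp a 120 mm square window in the dial plane to 3 px/mm, meter axes: up = meter +x, left = +y
    c,s=np.cos(np.radians(-4.8)),np.sin(np.radians(-4.8)); W=np.array([[c,-s],[s,c]])
    return p,cal,W
E
python3 - <<'E'
from h import *
force(4)
go([.5193,-.0438,.1167],-192.2)
p,cal,W=dial('w4')
# needle pivot and frame positions (from w2): rectify dial plane by casting-inverse via remap
P0=np.array([.5066,.0880])
z=np.load('w2.npz',allow_pickle=True); k=110/400; P0=cast('wrist',320+(707-400)*k-.5,100+78*k-.5,.076,z['cal'].item())[:2]; print('pivot',P0)
def rect(p,cal,S=4,n=100):
    # grid in meter frame about pivot: rows: x from 90 to -10 mm ; cols: y from 60 to -60
    X,Y=np.meshgrid(np.arange(90,-15,-1/S),np.arange(65,-65,-1/S),indexing='ij')
    w=np.stack([X,Y],-1)/1000@W.T+P0; w=np.concatenate([w,np.full(w.shape[:2]+(1,),.076)],-1)
    c=rot(cal['orientation']).inv().apply((w-cal['origin']).reshape(-1,3)); x,y,zz=c[:,0],-c[:,1],-c[:,2]
    r=np.hypot(x,y); th=np.arctan2(r,zz); 
    return cv2.remap(p,(cal['cx']+cal['fx']*th*x/r).reshape(X.shape).astype(np.float32),(cal['cy']+cal['fx']*th*y/r).reshape(X.shape).astype(np.float32),cv2.INTER_CUBIC)
a=rect(z['p'],z['cal'].item()); b=rect(p,cal)
save('dials.png',cv2.resize(np.vstack([a,b]),None,fx=.7,fy=.7,interpolation=cv2.INTER_AREA))
# radial darkness profile at 50 mm
def prof(im,r0,r1,S=4):
    an=np.arange(-.8,1,.005); g=cv2.cvtColor(im,cv2.COLOR_RGB2GRAY).astype(np.float32); v=0
    rr=np.arange(r0,r1,.5)
    for r in rr: v=v+cv2.remap(g,((65+r*np.sin(an))*S).astype(np.float32)[None],((90-r*np.cos(an))*S).astype(np.float32)[None],cv2.INTER_LINEAR)[0]
    return an,v/len(rr)
for n,im in (('before',a),('now',b)):
    for r0,r1 in ((15,40),(66,72)):
        an,v=prof(im,r0,r1); m=v<v.min()+30; w=(np.median(v)-v)*m; print(n,r0,'min',v.min().round(),'ang',(an*w).sum()/w.sum(),an[m][[0,-1]])
E
```

```text
F [ 0.171 -1.861  1.485  0.014] sd [0.23 0.64 0.59 0.03] tcp [ 0.5194 -0.0438  0.1163] j6 -0.028 t 15.45
turn z 0.18320373638835008 shift [ 0.   -0.   -0.04] tcp [ 0.5194 -0.0438  0.1163] yaw 167.98 zax [ 7.e-04 -1.e-03 -1.e+00] j6 -0.028 t 15.45
pivot [0.51205142 0.04971363]
before 15 min 17.0 ang -0.5348563408145932 [-0.56 -0.51]
before 66 min 21.0 ang 0.4898460564773133 [0.445 0.535]
now 15 min 16.0 ang 0.17518635222432402 [0.145 0.205]
now 66 min 17.0 ang 0.4875047650892484 [0.44  0.535]
```

Call:
carry_out(
  steps=[
    [[0, 0, 4], [0, -0.02, 0], 255],
    [[0, 0, 8], [0, -0.03, 0], 255],
    [[0, 0, 12], [0, -0.03, 0], 255],
    [[0, 0, 15], [0, -0.03, 0], 255],
    [[0, 0, 17.5], [0, -0.03, 0], 255],
    [[0, 0, 17.5], [0, -0.03, 0], 255],
    [[0, 0, 17.5], [0, -0.03, 0], 255],
    [[0, 0, 17.5], [0, -0.03, 0], 255],
  ],
)

```text
clock: 16.5
tcp_pos: [0.5193, -0.0437, 0.1163]
orientation: [0.0, 0.255, 0.967, -0.0]
wrist_force: [1.0, -1.6, 1.2]
finger_gap: 0.0118
grip_force: 41.7
```

```bash
cat >> h.py <<'E'
P0=np.array([.51205,.04971])
def rect(p,cal,W,S=4):
    X,Y=np.meshgrid(np.arange(90,-15,-1/S),np.arange(65,-65,-1/S),indexing='ij')
    w=np.stack([X,Y],-1)/1000@W.T+P0; w=np.concatenate([w,np.full(w.shape[:2]+(1,),.076)],-1)
    c=rot(cal['orientation']).inv().apply((w-cal['origin']).reshape(-1,3)); x,y,zz=c[:,0],-c[:,1],-c[:,2]
    r=np.hypot(x,y); th=np.arctan2(r,zz)
    return cv2.remap(p,(cal['cx']+cal['fx']*th*x/r).reshape(X.shape).astype(np.float32),(cal['cy']+cal['fx']*th*y/r).reshape(X.shape).astype(np.float32),cv2.INTER_CUBIC)
def prof(im,r0,r1,S=4):
    an=np.arange(-.8,1,.005); g=cv2.cvtColor(im,cv2.COLOR_RGB2GRAY).astype(np.float32); rr=np.arange(r0,r1,.5)
    v=sum(cv2.remap(g,((65+r*np.sin(an))*S).astype(np.float32)[None],((90-r*np.cos(an))*S).astype(np.float32)[None],cv2.INTER_LINEAR)[0] for r in rr)/len(rr)
    m=v<v.min()+30; w=(np.median(v)-v)*m; print(r0,r1,'min',v.min().round(),'ang',((an*w).sum()/w.sum()).round(4),an[m][[0,-1]])
def pivot(im,S=4):
    g=cv2.cvtColor(im,cv2.COLOR_RGB2GRAY)[80*S:100*S,55*S:75*S]; m=cv2.morphologyEx((g<60).astype(np.uint8),cv2.MORPH_OPEN,np.ones((11,11)))
    n,l,st,ce=cv2.connectedComponentsWithStats(m); i=1+st[1:,4].argmax(); print('hub offset mm (x,y meter)',10-ce[i][1]/S,10-ce[i][0]/S,st[i])
E
python3 - <<'E'
from h import *
force(4)
go([.5193,-.0438,.1167],150.5)
p,cal,W=dial('w5'); im=rect(p,cal,W); pivot(im)
for r in ((12,25),(25,40),(40,50),(52,61),(62,65),(66,72)): prof(im,*r)
save('w5r.png',im,1.5)
E
```

```text
F [ 2.758 -1.706  1.557  0.022] sd [0.61 0.39 0.32 0.02] tcp [ 0.5192 -0.0437  0.1163] j6 0.278 t 16.7
turn z -0.08526500967215611 shift [-0.01 -0.   -0.04] tcp [ 0.5192 -0.0437  0.1163] yaw 150.41 zax [ 6.e-04 -2.e-04 -1.e+00] j6 0.278 t 16.7
hub offset mm (x,y meter) 0.8806006893156084 -0.19719350073855324 [  17   12   49   50 2031]
12 25 min 16.0 ang 0.4727 [0.425 0.52 ]
25 40 min 19.0 ang 0.4675 [0.445 0.49 ]
40 50 min 18.0 ang 0.465 [0.445 0.485]
52 61 min 19.0 ang 0.2071 [-0.76   0.845]
62 65 min 19.0 ang 0.4825 [0.455 0.51 ]
66 72 min 19.0 ang 0.4877 [0.44  0.535]
```

View pics/w5r.png

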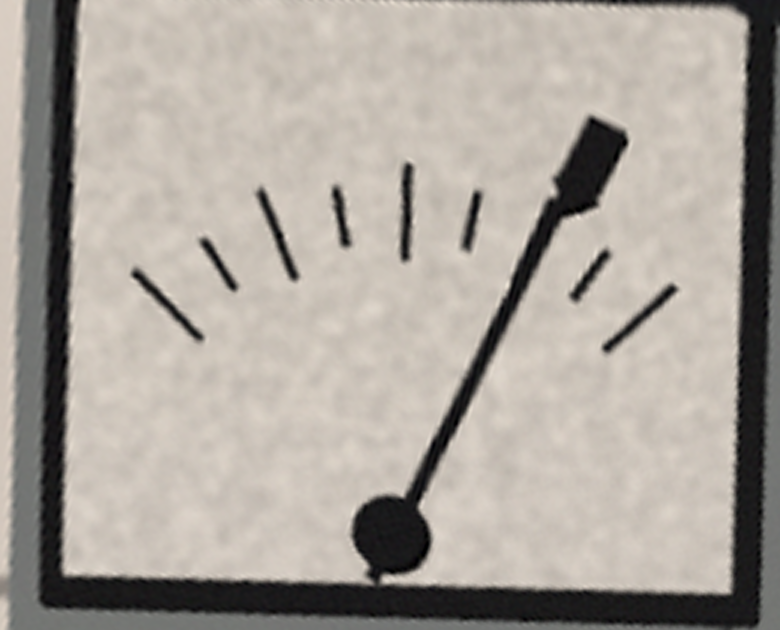

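The rectified dial shows the needle tip at (557,200), just left of the set hand's body at (590,165). About 1.4° more is needed.

Call:
carry_out(
  steps=[
    [[0, 0, 0.7], [0, 0, 0], 255],
    [[0, 0, 1.4], [0, 0, 0], 255],
    [[0, 0, 1.4], [0, 0, 0], 255],
    [[0, 0, 1.4], [0, 0, 0], 255],
    [[0, 0, 1.4], [0, 0, 0], 255],
    [[0, 0, 1.4], [0, 0, 0], 255],
    [[0, 0, 1.4], [0, 0, 0], 255],
    [[0, 0, 1.4], [0, 0, 0], 255],
  ],
)

```text
clock: 17.75
tcp_pos: [0.5191, -0.0437, 0.1163]
orientation: [0.0, 0.267, 0.964, -0.0]
wrist_force: [3.8, -1.6, 2.0]
finger_gap: 0.0116
grip_force: 41.8
```

Run:
```python
from h import *
go([.5193,-.0438,.1167],150.5)
p,cal,W=dial('w6'); im=rect(p,cal,W); pivot(im)
for r in ((15,25),(25,40),(40,50),(62,65),(66,72)): prof(im,*r)
force(4)
```

```text
turn z -1.495402871536868 shift [-0.03  0.   -0.04] tcp [ 0.5191 -0.0437  0.1163] yaw 149.0 zax [ 3.e-04 -1.e-04 -1.e+00] j6 0.303 t 17.75
hub offset mm (x,y meter) 0.8773491592482685 -0.21290801186943575 [  16   12   50   50 2022]
15 25 min 19.0 ang 0.4951 [0.45 0.54]
25 40 min 19.0 ang 0.4876 [0.465 0.51 ]
40 50 min 15.0 ang 0.4877 [0.47  0.505]
62 65 min 22.0 ang 0.4901 [0.47 0.51]
66 72 min 16.0 ang 0.4878 [0.44  0.535]
F [ 3.312 -1.936  2.572  0.039] sd [0.77 0.39 0.41 0.01] tcp [ 0.5191 -0.0437  0.1162] j6 0.303 t 18.0
```

Needle and set hand now agree at 0.487 rad. Next: back off within the play, then withdraw straight up.

Call:
carry_out(
  steps=[
    [[0, 0, -3], [0, 0, 0], 255],
    [[0, 0, -7], [-0.02, 0, 0], 255],
    [[0, 0, -7], [-0.03, 0, 0], 255],
    [[0, 0, -7], [-0.03, 0, -0.3], 255],
    [[0, 0, -7], [-0.03, 0, -0.8], 255],
    [[0, 0, -7], [-0.03, 0, -1.8], 255],
    [[0, 0, -7], [-0.03, 0, -3.5], 255],
    [[0, 0, -7], [-0.03, 0, -6], 255],
  ],
)

```text
clock: 19.0
tcp_pos: [0.5161, -0.0429, 0.175]
orientation: [-0.004, 0.208, 0.978, 0.0]
wrist_force: [0.1, 0.4, -0.3]
finger_gap: 0.0113
grip_force: 41.3
```

Run:
```python
from h import *
force(3)
p,cal,W=dial('w7'); im=rect(p,cal,W); pivot(im)
for r in ((15,25),(25,40),(40,50),(62,65),(66,72)): prof(im,*r)
go([.5319,.342,.185],150)
```

```text
F [0.742 0.322 0.797 0.01 ] sd [0.61 0.32 1.37 0.01] tcp [ 0.5183 -0.0435  0.1764] j6 0.181 t 19.15
hub offset mm (x,y meter) 0.7022268254790269 -0.3819264629725527 [  18   13   48   49 1931]
15 25 min 14.0 ang 0.4974 [0.465 0.53 ]
25 40 min 17.0 ang 0.4901 [0.47 0.51]
40 50 min 13.0 ang 0.4876 [0.475 0.5  ]
62 65 min 19.0 ang 0.49 [0.47 0.51]
66 72 min 15.0 ang 0.49 [0.445 0.535]
turn z 5.985710412561872 shift [14.42 35.77 -0.93] tcp [ 0.518  -0.0434  0.1755] yaw 155.99 zax [-2.2e-03  6.0e-04 -1.0e+00] j6 0.181 t 19.2
```

Call:
carry_out(
  steps=[
    [[0, 0, 0], [1.7, 4.2, -0.5], 255],
    [[0, 0, 0], [3.8, 9.4, -0.9], 255],
    [[0, 0, 0], [6, 14.8, -0.9], 255],
    [[0, 0, 0], [8.2, 20.2, -0.9], 255],
    [[0, 0, 0], [10.4, 25.6, -0.9], 255],
    [[0, 0, 0], [12.4, 30.8, -0.9], 255],
    [[0, 0, 0], [13.8, 34.4, -0.9], 255],
    [[0, 0, 0], [14.4, 35.8, -0.9], 255],
  ],
)

```text
clock: 20.2
tcp_pos: [0.5316, 0.3434, 0.1829]
orientation: [-0.002, 0.207, 0.978, -0.001]
wrist_force: [-0.0, -0.7, -0.9]
finger_gap: 0.0115
grip_force: 41.3
```

Run:
```python
from h import *
for _ in range(4): env.read_camera('side')
go([.5314,.3423,.13],156)
cal=env.get_calibration('wrist'); p,d=env.read_camera('wrist'); np.savez('w8.npz',p=p,d=d,cal=np.array(cal,dtype=object))
hsv=cv2.cvtColor(p,cv2.COLOR_RGB2HSV)
w=((hsv[...,0]<18)&(hsv[...,1]>110)&(hsv[...,2]>90)&(p[...,0]<200)&(p[...,1]>40)).astype(np.uint8)
c=max(cv2.findContours(w,0,2)[0],key=cv2.contourArea); x,y,ww,hh=cv2.boundingRect(c); print(x,y,ww,hh)
x0,y0=max(x-15,0),max(y-15,0); cr=p[y0:y0+hh+40,x0:x0+ww+40]; s=min(790/cr.shape[1],590/cr.shape[0]); print(x0,y0,s)
save('w8.png',cr,s)
```

```text
turn z -0.02847999638461829 shift [0.18 0.11 5.43] tcp [0.5327 0.3406 0.1843] yaw 155.97 zax [-0.0018 -0.0016 -1.    ] j6 0.862 t 20.4
232 155 89 89
217 140 4.573643410852713
```

View pics/w8.png

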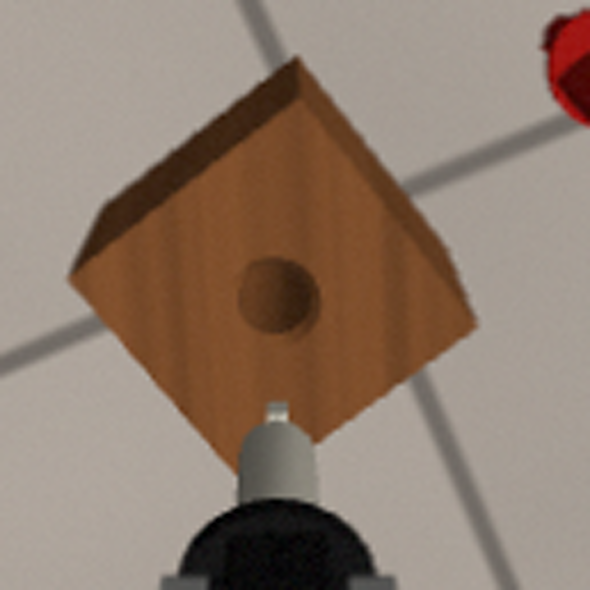

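The picture shows the hole's chamfer ring centred at about (279,296) and the blade's end at (277,403).

Run:
```python
from h import *
z=np.load('w8.npz',allow_pickle=True); cal=z['cal'].item()
f=lambda x,y,h:cast('wrist',217+x/4.5736-.5,140+y/4.5736-.5,h,cal)
s=env.get_state(); q=rot(s['orientation'])
h=f(279,296,.058); print('hole',h,'diag mid',(f(70,278,.058)+f(477,325,.058))/2, np.linalg.norm(f(70,278,.058)-f(477,325,.058)),'dia',np.linalg.norm(f(237,296,.058)-f(321,296,.058)))
t=f(277,403,s['tcp_pos'][2]-.0617)-.0055*q.apply([1,0,0]); print('tip',t,'rel tcp',(q.inv().apply(t-s['tcp_pos'])*1000).round(1),'hole-tip tool cm',(q.inv().apply(h-t)*100).round(2))
go([.5314,.3423,.13],156)
```

```text
hole [0.53114396 0.34169682 0.058     ] diag mid [0.5317538  0.34046599 0.058     ] 0.07848693545474184 dia 0.01596824356315155
tip [0.53295016 0.34068278 0.12291668] rel tcp [ 0.1  0.5 61.7] hole-tip tool cm [0.2  0.03 6.49]
turn z -0.0756474331003858 shift [0.22 0.13 5.46] tcp [0.533  0.3403 0.1846] yaw 155.92 zax [-0.0013 -0.0012 -1.    ] j6 0.862 t 20.45
```

Call:
carry_out(
  steps=[
    [[0, 0, 0], [0.2, 0.06, 0], 255],
    [[0, 0, 0], [0.2, 0.06, 1], 255],
    [[0, 0, 0], [0.2, 0.06, 2.5], 255],
    [[0, 0, 0], [0.2, 0.06, 4], 255],
    [[0, 0, 0], [0.2, 0.06, 5], 255],
    [[0, 0, 0], [0.2, 0.06, 5.6], 255],
    [[0, 0, 0], [0.2, 0.06, 5.6], 255],
    [[0, 0, 0], [0.2, 0.06, 5.6], 255],
  ],
)

```text
clock: 21.45
tcp_pos: [0.5319, 0.3434, 0.1296]
orientation: [0.0, 0.208, 0.978, 0.0]
wrist_force: [0.0, -0.1, 0.3]
finger_gap: 0.0117
grip_force: 41.3
```

Run:
```python
from h import *
force(3)
go([.5314,.3418,.1117],156)
```

```text
F [-0.059 -0.119 -0.346 -0.   ] sd [0.12 1.   0.59 0.01] tcp [0.532  0.3433 0.1297] j6 0.865 t 21.6
turn z 0.006385110843467601 shift [-0.01 -0.16  1.8 ] tcp [0.532  0.3433 0.1297] yaw 156.01 zax [ 1.e-03  3.e-04 -1.e+00] j6 0.865 t 21.6
```

Call:
carry_out(
  steps=[
    [[0, 0, 0], [0, -0.15, 0], 255],
    [[0, 0, 0], [0, -0.15, 0.4], 255],
    [[0, 0, 0], [0, -0.15, 0.8], 255],
    [[0, 0, 0], [0, -0.15, 1.2], 255],
    [[0, 0, 0], [0, -0.15, 1.6], 255],
    [[0, 0, 0], [0, -0.15, 2], 255],
    [[0, 0, 0], [0, -0.15, 2], 255],
    [[0, 0, 0], [0, -0.15, 2], 255],
  ],
)

```text
clock: 22.6
tcp_pos: [0.5309, 0.3415, 0.1089]
orientation: [-0.0, 0.208, 0.978, -0.0]
wrist_force: [1.7, -1.2, -1.7]
finger_gap: 0.0113
grip_force: 41.2
```

Run:
```python
from h import *
force(4)
go([.5316,.3418,.0717],156)
```

```text
F [ 8.010e-01 -1.727e+00 -1.977e+00 -1.000e-03] sd [0.33 0.45 0.29 0.02] tcp [0.5309 0.3416 0.109 ] j6 0.864 t 22.8
turn z -0.004485216986608975 shift [-0.05  0.05  3.73] tcp [0.5309 0.3416 0.109 ] yaw 156.0 zax [-2.e-04 -6.e-04 -1.e+00] j6 0.864 t 22.8
```

Call:
carry_out(
  steps=[
    [[0, 0, 0], [-0.04, -0.03, 0.3], 255],
    [[0, 0, 0], [-0.04, -0.03, 0.9], 255],
    [[0, 0, 0], [-0.04, -0.03, 1.6], 255],
    [[0, 0, 0], [-0.04, -0.03, 2.3], 255],
    [[0, 0, 0], [-0.04, -0.03, 3], 255],
    [[0, 0, 0], [-0.04, -0.03, 3.5], 255],
    [[0, 0, 0], [-0.04, -0.03, 3.65], 255],
    [[0, 0, 0], [-0.04, -0.03, 3.65], 255],
  ],
)

```text
clock: 23.8
tcp_pos: [0.5311, 0.3413, 0.0724]
orientation: [-0.0, 0.208, 0.978, -0.0]
wrist_force: [0.5, -1.1, -1.8]
finger_gap: 0.0118
grip_force: 41.4
```

Run:
```python
from h import *
force(4)
go([.5316,.3418,.0717],156)
```

```text
F [ 0.417 -0.834 -0.665  0.013] sd [0.78 0.49 0.54 0.04] tcp [0.5312 0.3413 0.0726] j6 0.863 t 24.0
turn z 0.0035114951992625265 shift [-0.02  0.06  0.09] tcp [0.5312 0.3413 0.0726] yaw 156.0 zax [-2.e-04 -1.e-04 -1.e+00] j6 0.863 t 24.0
```

Call:
carry_out(
  steps=[
    [[0, 0, 0], [0, 0, 0.05], 255],
    [[0, 0, 0], [0, 0, 0.11], 255],
    [[0, 0, 0], [0, 0, 0.11], 255],
    [[0, 0, 0], [0, 0, 0.11], 255],
    [[0, 0, 0], [0, 0, 0.11], 0],
    [[0, 0, 0], [0, 0, 0.11], 0],
    [[0, 0, 0], [0, 0, 0.11], 0],
    [[0, 0, 0], [0, 0, 0.11], 0],
  ],
)

```text
clock: 25.0
tcp_pos: [0.5312, 0.3414, 0.0715]
orientation: [-0.0, 0.208, 0.978, -0.0]
wrist_force: [-0.5, 0.4, 0.0]
finger_gap: 0.0823
grip_force: 0.0
```

Run:
```python
from h import *
force(4)
s=env.get_state(); print(s['finger_gap'],s['grip_force'])
```

```text
F [0.278 0.159 0.025 0.003] sd [0.2  0.54 0.43 0.04] tcp [0.5312 0.3414 0.0715] j6 0.863 t 25.2
0.08525249036923792 0.0
```

Released. Retracting straight up, then checking that the tool stands fully down.

Call:
carry_out(
  steps=[
    [[0, 0, 0], [0, 0, -1], 0],
    [[0, 0, 0], [0, 0, -3], 0],
    [[0, 0, 0], [0, 0, -6], 0],
    [[0, 0, 0], [0, 0, -10], 0],
    [[0, 0, 0], [0, 0, -13], 0],
    [[0, 0, 0], [0, 0, -13], 0],
    [[0, 0, 0], [0, 0, -13], 0],
    [[0, 0, 0], [0, 0, -13], 0],
  ],
)

```text
clock: 26.2
tcp_pos: [0.5305, 0.341, 0.2001]
orientation: [-0.001, 0.208, 0.978, -0.001]
wrist_force: [1.3, -0.1, 0.5]
finger_gap: 0.0852
grip_force: 0.0
```

Run:
```python
from h import *
cal=env.get_calibration('wrist'); p,d=env.read_camera('wrist')
m=(p.max(2)<48).astype(np.uint8); m[:150]=0;m[250:]=0;m[:,:230]=0;m[:,330:]=0
n,l,st,ce=cv2.connectedComponentsWithStats(m); i=1+st[1:,4].argmax(); print(st[i])
# points from depth -> world heights on the tool
q=rot(cal['orientation']); ys,xs=np.nonzero(l==i); a=(xs-cal['cx'])/cal['fx'];b=(ys-cal['cy'])/cal['fy'];r=np.hypot(a,b);k=np.tan(r)/r
D=d[ys,xs]; w=q.apply(np.c_[a*k*D,-b*k*D,-D])+cal['origin']
top=w[w[:,2]>np.percentile(w[:,2],90)-.006]; print('handle top z',np.percentile(w[:,2],[50,90,97]),'top centre',np.median(top,0),'hist',np.histogram(w[:,2],np.arange(.05,.131,.006)))
s=env.get_state(); print(s['tcp_pos'],s['clock'])
# side view
b0=np.load('side0.npz')['p'].astype(int); s1=env.read_camera('side')[0]; t1=env.read_camera('top')[0]
save('final.png',np.hstack([cv2.resize(s1[300:380,170:270],(400,320),interpolation=cv2.INTER_CUBIC),cv2.resize(np.load('side0.npz')['p'][300:380,170:270],(400,320),interpolation=cv2.INTER_CUBIC)]))
```

```text
[266 190  26  47 881]
handle top z [0.11008901 0.11961824 0.1202002 ] top centre [0.52980029 0.34248124 0.11902785] hist (array([  0,  19, 206,  25,  28,  28,  30,  30,  36,  38,  36, 402,   0]), array([0.05 , 0.056, 0.062, 0.068, 0.074, 0.08 , 0.086, 0.092, 0.098,
       0.104, 0.11 , 0.116, 0.122, 0.128]))
[0.53055746 0.34100932 0.20012535] 26.25
```

View pics/final.png

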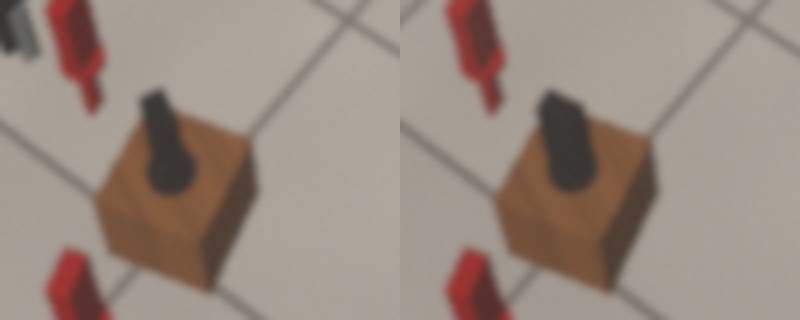

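The side crop (left now, right at the start) shows the tool standing upright with its collar on the block. Its top is at about 0.119 m, against 0.118 m expected, and the red look-alikes haven't moved. Handing in.

```bash
python3 -c "
from workcell import env
print(env.hand_in())"
```

```text
the job is handed in; nothing more can be done
None
```

I turned the trimmer nearest the dial until the needle matched the set hand (both about 0.49 rad), stood the tool back upright and fully down in its block, let go, and handed the job in at about 26 s.

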